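# Prise the press-in lid off the cocoa tin with a palette knife

### The arm

A 6-joint arm with a two-finger parallel gripper is mounted at the origin on a cart in front of the work surface, level with it; the furniture and walls round the work are solid. World frame = base frame: x ahead of the robot, y to its left, z up, the work surface at z = 0. Lengths are in m, angles in rad, forces in N, time in s.
With the tool pointing down it reaches from about 0.3 to 0.775 m from the base axis. Payload 14.6 kg.
Tool frame: the origin (TCP) lies between the finger pads; the fingertips stand ctrl.tip_extent ahead of it and the grasp point (between the pads) lies 3 mm ahead of it (ctrl.tip_extent is the distance from the TCP to the fingertips, in m); z points along the fingers, y is the line along which they close (so a half turn about z gives the same grasp; the last joint's range is limited). The gripper opens to 94 mm and grips with 3 to 60 N. Pads are 16 mm wide; open, the fingers measure 119 mm over their backs; the gripper's body (75 mm by 177 mm) begins 78 mm behind the grasp point.
Start: joints at [1.191, 0.3, 1.521, -0, 1.321, -0.067], TCP at [0.169, 0.523, 0.227] pointing down, gripper open.
Joint ranges: [-3.03, 3.03], [-0.79, 2.21], [0.23, 2.52], [-1.04, 4.18], [0, 3.07], [-2.55, 2.55]. Speed limits (rad/s): [2.22, 2.22, 2.57, 3.14, 3.14, 3.14].

### API

Orientations are given as [roll, pitch, yaw] about the fixed x, y, z axes, in that order (R = Rz(yaw) Ry(pitch) Rx(roll)).
In Python, from station import ctrl gives the robot as it stands.
- The arm moves only by the shell command python3 shift.py 'ROWS' [OPENING] [FORCE]. ROWS is one flat JSON list of numbers that holds 1 to 10 rows one after another, with no inner brackets; each row has 6 numbers: dx, dy, dz in m, then a rotation vector rx, ry, rz in rad; each row shifts and turns the commanded pose from where the row before left it, along the tool's axes as they then stand; what a row does not reach is not made up. A row lasts 1/10 s, in which the tool goes at most 0.05 m and 0.15 rad, less where a joint would pass 70% of its speed; a pose out of reach is approached as far as the arm can. OPENING is the finger opening in m, set as the command begins (- or left out keeps the last). The fingers move at their own pace and stop on an object; FORCE is the grip in N (left out, the last holds). Time passes only in rows, so rows that do not move let the fingers close. It prints the time, the measured TCP pose, the force, the opening and the grip force at its end. Input that does not fit is refused with a message, and nothing moves.
- ctrl.get_obs(): the state, without advancing time (a new reading comes with each control period).
- ctrl.camera(name): name is "side" or "top"; returns a dict with "pixels" (384x512x3 uint8, blue, green, red), "fx", "fy", "cx", "cy" (pixels), "extrinsics" (4x4, takes a point from camera to world coordinates). Camera axes: x right, y up, looking along -z (the intrinsics and any distortion apply to the point x, -y, -z); pixel columns grow to the right and rows downward; lengths in m; the calibration is good to about 2 mm. A picture is of the moment at which its call begins. There is no depth.
- ctrl.hand_in(): hands the job in; it is judged then, once.
The state is a dict: "time_s": time; "qpos": joint angles; "joint_vel": joint speeds; "tau": joint torques, N m; "ee_pos": TCP position; "eef_rot": TCP orientation; "force": force on the tool from outside, world axes, zero at the start; "moment": the same for the moment, N m; "grip_width": finger opening in m; "grip_force": force on a finger pad.
Only numpy, scipy, OpenCV 4.12 (cv2) and the standard library are available. Lean on these libraries where they do the work, as an engineer would, in place of code of your own. Each camera call takes 0.05 s, during which the arm holds its last target. There are 200 camera calls.

### The job

Open the cocoa tin for a cup of cocoa. Its press-in lid holds fast, so take the palette knife by its handle, slip the blade flat over the tin's edge and under the lid's overhanging rim, and press the handle down so that the tip levers that side of the lid up by a good 5 mm; feel your way and press gently, since hard pokes or pressing dent the thin tin and lid. Then lay the knife down flat on the worktop or the wooden board, lift the loosened lid off and set it down, without dropping it, right way up on the wooden board nearest the tin, and leave the other things where they stand.

Things in the scene. Friction and masses are not known exactly. Their poses are not given: they have to be found in the camera images.
- cocoa_tin: Brown cocoa tin, cream band, fast on a grey non-slip mat (it does not move). Origin under its centre on the worktop. Outer radius 53 mm. Its mouth (radius 26 mm) holds the lid's plug with six spring tabs: pulled straight up the lid holds with 12 to 25 N; levered at one side it gives at 6 to 15 N under its rim, and the tabs then keep it tilted
- tin_ring (a point): Centre of the tin's mouth, level with the flat steel ring on top, 70 mm above the worktop; the ring reaches from radius 26 to 51 mm. Round it runs a low round seam, radius 52 to 55 mm, its top 71 mm above the worktop: the fulcrum for the knife
- lid: Round gold-coloured press-in lid, 66 mm across, 50 to 80 g. Origin on its axis in the plane where it sits on the ring; z up along its axis. Below the origin a plug of radius 25 mm goes 9 mm down; above it a neck of radius 27.5 mm, 5 mm high, carries the overhanging rim of radius 33 mm, 5 to 9 mm above the origin. So a gap 5 mm high and 5.5 mm deep runs all round under the rim
- knife: Small cranked palette knife, 149 mm long, 50 to 85 g, lying on its handle along its own x, tip at +x. Origin under the handle, 74 mm behind the tip. Wood handle 14 mm wide, 9 mm thick, from x = -75 to +15 mm. Rigid steel blade 16 mm wide, 3 mm thick, x = +24 to +74 mm, parallel to the handle, its underside 5 to 19 mm above the handle's: this crank differs each time and is not measured
- board: Bamboo board, the one nearest the tin (another lies far to the right), 205 x 268 x 16 mm, fixed, origin under its centre, long along its own y; flat upper face 16 mm above the worktop, with a long hand slot near its -x edge (x = -64 to -45 mm, y = -74 to +77 mm)
- mug: White mug with green dots, 97 mm high, bystander; origin under its middle
- teaspoon_b: Steel teaspoon, 130 mm long, bystander; origin under its middle
- apple: Red apple, 77 mm across, bystander; origin at its underside
- tin_beans: Green food tin, 75 mm across, 58 mm high, bystander; origin under its middle
- pepper_shaker: Grey-topped glass shaker, 44 mm across, 90 mm high, bystander; origin under its middle

How it is judged:
On the way:
1. the knife, and no finger, holds one side of the lid levered up: the lid tipped by more than 0.06 rad (its rim up by about 4 mm) (angle between lid's own z axis and vertical above 0.06 rad and contact force between knife and lid above 0.3 N and contact force between knife and cocoa_tin above 0.3 N and contact force between the fingers and lid below 0.1 N), for 0.2 s.
At the end, for the whole second after the job is handed in: The lid lies at rest, right way up (within 0.12 rad of level), with its centre over the wooden board and resting on it; the knife lies at rest flat (within 0.25 rad) on the worktop or the board (x of lid in the frame of board between -0.103 and 0.103 m and y of lid in the frame of board between -0.134 and 0.134 m and height (world z) of lid between 0.018 and 0.032 m and angle between lid's own z axis and vertical below 0.12 rad and linear speed of each of lid, knife below 0.02 m/s and height (world z) of knife below 0.022 m and angle between knife's own z axis and vertical below 0.25 rad); the robot touches nothing.
It fails at once if the knife presses on the tin with more than 30 N (dents its seam) (contact force between knife and cocoa_tin above 30 N).
It fails at once if the knife presses on the tin with more than 12 N while it does not bear on the lid (scores the bare tin) (contact force between knife and cocoa_tin above 12 N and contact force between knife and lid below 0.3 N).
It fails at once if the knife presses on the lid with more than 20 N (dents it) (contact force between knife and lid above 20 N).
It fails at once if the lid falls or flies: faster than 0.6 m/s with no finger on it (linear speed of lid above 0.6 m/s and contact force between the fingers and lid below 0.1 N).
It fails at once if mug, teaspoon, apple, food tin or shaker shifted by more than 20 mm (distance of any of mug, teaspoon_b, apple, tin_beans, pepper_shaker from where it was at the start of the episode above 0.02 m).
It also fails if it takes over 67 s, if anything falls off the work surface, if the arm or the gripper's body presses on something with over 40 N, if the wrist force passes 120 N, or if a joint passes its speed limit or range.

## Working session

There is one attempt and no reset: what is moved stays moved. The work goes in short steps, Python scripts to look and compute and a shell command to move; the robot and the scene stay as the last step left them, time stands still between calls to the robot, and variables do not carry over. Pictures are saved under pics/ and viewed, at most 12 in all, crops included, and the job is handed in when it is done.

```bash
ls; mkdir -p pics
python3 - <<'E'
from station import ctrl
import cv2,numpy as np
for n in("top","side"):
    c=ctrl.camera(n);cv2.imwrite(f"pics/{n}0.png",c["pixels"])
    print(n,c["fx"],c["fy"],c["cx"],c["cy"],[k for k in c]);print(np.round(c["extrinsics"],4).tolist())
print(ctrl.tip_extent,ctrl.get_obs())
E
```

```text
pics
shift.py
station.py
top 440.0994902782859 440.0994902782859 250.68700809080386 190.7362426899584 ['pixels', 'fx', 'fy', 'cx', 'cy', 'extrinsics']
[[-0.0175, 0.9864, -0.1636, 0.3756], [-0.9998, -0.0159, 0.0107, -0.1899], [0.0079, 0.1637, 0.9865, 1.0873], [0.0, 0.0, 0.0, 1.0]]
side 430.71019749829577 430.71019749829577 254.17595499011946 190.88901656484626 ['pixels', 'fx', 'fy', 'cx', 'cy', 'extrinsics']
[[0.7892, 0.3218, -0.5232, 0.0292], [-0.614, 0.3945, -0.6836, -0.8754], [-0.0135, 0.8607, 0.5089, 0.5771], [0.0, 0.0, 0.0, 1.0]]
0.022 {'time_s': 0.1, 'qpos': array([ 1.19144087e+00,  3.00406422e-01,  1.52152018e+00, -6.21472576e-06,
        1.32070776e+00, -6.65959581e-02]), 'joint_vel': array([-0.00038668, -0.00129454, -0.00211004,  0.00055886, -0.0014213 ,
        0.00039807]), 'tau': array([-1.04050087e-04, -5.32651305e+01, -3.53280938e+01,  7.08749495e-02,
        2.34290538e-02, -1.23341772e-05]), 'ee_pos': array([0.16914898, 0.52311686, 0.22694756]), 'eef_rot': array([-3.14055285e+00, -6.33160199e-05,  2.82883467e+00]), 'force': array([-1.04454346, -0.49413424, -0.2260726 ]), 'moment': array([-0.00857459, -0.02836967,  0.00563575]), 'grip_force': 0.0, 'grip_width': 0.09404007764987535}
```

View pics/top0.png

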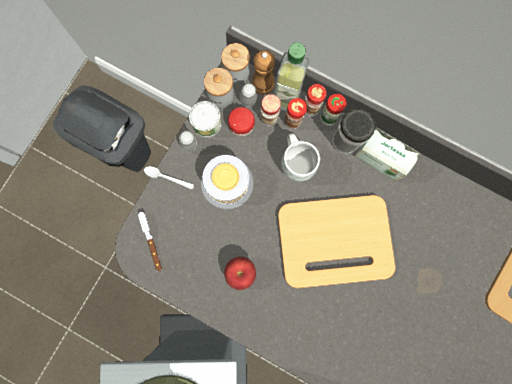

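View pics/side0.png

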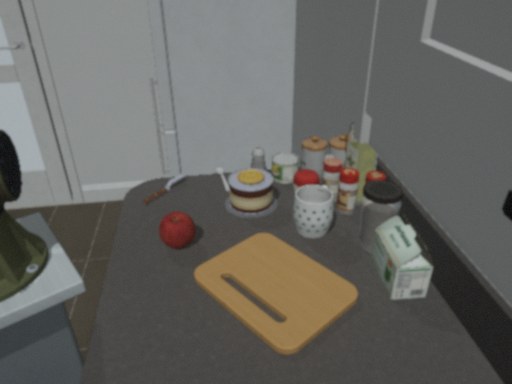

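The top view shows the tin with its lid at about (227,177). The knife runs from its tip at (142,211) to the handle end at (158,270). The board is centred at (337,241), the spoon is at (168,177), the apple at (240,273), the mug at (300,160) and the shaker at (187,139). The side view shows the same layout.

```bash
cat > h.py <<'E'
import cv2,numpy as np
from station import ctrl
from scipy.spatial.transform import Rotation as R
def ray(c,u,v):
    E=np.array(c["extrinsics"]);d=np.array([(u-c["cx"])/c["fx"],-(v-c["cy"])/c["fy"],-1]);return E[:3,3],E[:3,:3]@d
def onz(c,u,v,z):
    o,d=ray(c,u,v);return o+d*(z-o[2])/d[2]
def proj(c,p):
    E=np.array(c["extrinsics"]);q=E[:3,:3].T@(np.array(p)-E[:3,3]);return np.array([c["cx"]-c["fx"]*q[0]/q[2],c["cy"]+c["fy"]*q[1]/q[2]])
def tri(ca,a,cb,b):
    o1,d1=ray(ca,*a);o2,d2=ray(cb,*b);s=np.linalg.lstsq(np.c_[d1,-d2],o2-o1,rcond=None)[0]
    p,q=o1+s[0]*d1,o2+s[1]*d2;return (p+q)/2,np.linalg.norm(p-q)
def tool(dw):  # world vector -> tool axes
    o=ctrl.get_obs();return R.from_euler('xyz',o["eef_rot"]).inv().apply(dw)
E
python3 - <<'E'
from h import *
t=ctrl.camera("top");s=ctrl.camera("side")
hs={n:cv2.cvtColor(c["pixels"],cv2.COLOR_BGR2HSV) for n,c in(("top",t),("side",s))}
def blob(n,lo,hi,box):
    m=cv2.inRange(hs[n],lo,hi);k=np.zeros_like(m);x0,y0,x1,y1=box;k[y0:y1,x0:x1]=m[y0:y1,x0:x1]
    cs,_=cv2.findContours(k,0,2);return max(cs,key=cv2.contourArea)
np.set_printoptions(precision=4,suppress=True)
for n,c,box in(("top",t,(200,155,255,210)),("side",s,(225,165,280,190))):
    b=blob(n,(15,110,120),(35,255,255),box);e=cv2.fitEllipse(b);print("lid",n,e,cv2.contourArea(b),onz(c,*e[0],.079))
b=blob("top",(10,60,120),(30,255,255),(270,185,405,300));e=cv2.minAreaRect(b);print("board",e);print(np.array([onz(t,*p,.016) for p in cv2.boxPoints(e)]),onz(t,*e[0],.016))
for n,c,box in(("top",t,(135,230,168,278)),("side",s,(140,175,172,206))):
    b=blob(n,(0,70,40),(20,255,255),box);pts=np.array([onz(c,*p[0],.006)[:2] for p in b]);print("handle",n,cv2.minAreaRect(pts.astype(np.float32)*1000),cv2.minAreaRect(b))
im=np.vstack([cv2.resize(t["pixels"][200:280,125:185],None,fx=6,fy=6,interpolation=2)[:300],]) 
a=cv2.resize(t["pixels"][160:280,120:260],None,fx=4,fy=4,interpolation=2);d=cv2.resize(s["pixels"][150:220,135:285],None,fx=5,fy=5,interpolation=2)[:,:240]
d=cv2.copyMakeBorder(d,0,a.shape[0]-d.shape[0],0,0,0)
cv2.imwrite("pics/crop1.png",np.hstack([a,d]))
E
```

```text
lid top ((225.11318969726562, 176.50486755371094), (25.463884353637695, 26.249170303344727), 88.35771942138672) 518.5 [ 0.5774 -0.1417  0.079 ]
lid side ((250.32656860351562, 176.56491088867188), (12.036598205566406, 23.764997482299805), 88.34320068359375) 216.0 [ 0.5757 -0.147   0.079 ]
board ((336.4300537109375, 240.9430694580078), (85.88280487060547, 111.82365417480469), 84.14398956298828)
[[ 0.5193 -0.2641  0.016 ]
 [ 0.5432 -0.54    0.016 ]
 [ 0.3358 -0.5468  0.016 ]
 [ 0.3139 -0.2794  0.016 ]] [ 0.4264 -0.4073  0.016 ]
handle top ((401.3426818847656, 35.296138763427734), (79.19255828857422, 14.013891220092773), 17.637407302856445) ((154.2660675048828, 254.72019958496094), (32.56609344482422, 5.842741012573242), 73.3007583618164)
handle side ((402.6435852050781, 37.57410430908203), (77.37629699707031, 17.78395652770996), 18.338754653930664) ((153.87640380859375, 195.29776000976562), (4.266409397125244, 25.55105209350586), 58.570438385009766)
```

View pics/crop1.png

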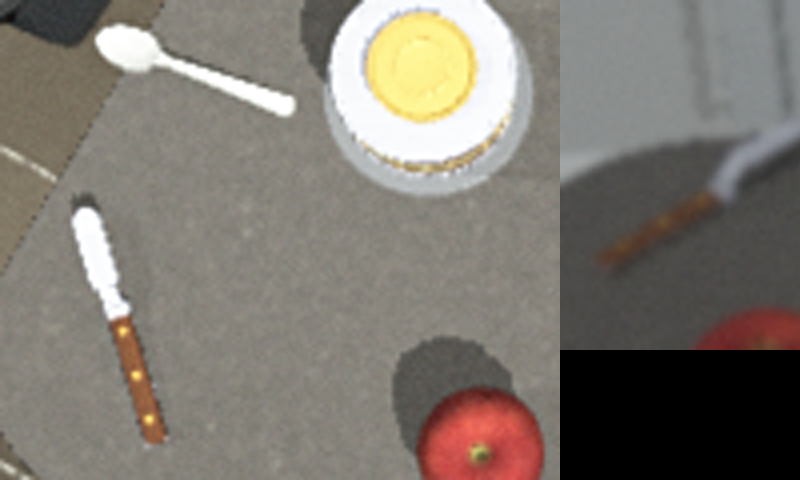

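The crop shows the knife's tip at about (140.5,211.5) in top pixels, the handle front at (149.8,239.5) and the butt at (159.5,270). The lid is concentric with the tin.

Run:
```python
from h import *
np.set_printoptions(precision=4,suppress=True)
t=ctrl.camera("top")
f=onz(t,149.8,239.5,.007);b=onz(t,159.5,270,.007);tip=onz(t,140.5,211.5,.014)
print(f,b,tip,np.linalg.norm(f-b),np.linalg.norm((tip-b)[:2]),np.degrees(np.arctan2(*(tip-b)[1::-1])))
print("apple",onz(t,240,273,.04),"spoon",onz(t,193,187,.005),onz(t,150,171,.005))
for h in (17.5,):
    u=np.array([np.cos(np.radians(h)),np.sin(np.radians(h))]);m=(f+b)[:2]/2;g=m-u*.005
    o=ctrl.get_obs();print(m,g,tool([g[0]-o["ee_pos"][0],g[1]-o["ee_pos"][1],0]))
```

```text
[0.4381 0.0466 0.007 ] [0.3644 0.0218 0.007 ] [0.5064 0.0691 0.014 ] 0.07773620536962854 0.1496138245653146 18.459570833682537
apple [ 0.3546 -0.1728  0.04  ] spoon [ 0.5668 -0.0579  0.005 ] [0.6092 0.0499 0.005 ]
[0.4013 0.0342] [0.3965 0.0327] [-0.3672 -0.3968  0.0002]
```

```bash
python3 shift.py '[-0.031,-0.0328,0,0,0,0,-0.031,-0.0328,0,0,0,0,-0.031,-0.0328,0,0,0,0,-0.031,-0.0328,0,0,0,0,-0.031,-0.0328,0,0,0,0,-0.031,-0.0328,0,0,0,0,-0.031,-0.0328,0,0,0,0,-0.031,-0.0328,0,0,0,0,-0.031,-0.0328,0,0,0,0,-0.031,-0.0328,0,0,0,0]' 0.04
python3 shift.py '[-0.031,-0.0328,0,0,0,0,-0.031,-0.0328,0,0,0,0,0,0,0.02,0,0,-0.125,0,0,0.02,0,0,-0.125,0,0,0.02,0,0,-0.125,0,0,0.02,0,0,-0.125,0,0,0.02,0,0,-0.127,0,0,0,0,0,0,0,0,0,0,0,0]'
```

```text
time_s: 1.25
ee_pos: [0.3637, 0.114, 0.2277]
eef_rot: [3.141, 0.001, 2.829]
force: [0.5, 0.8, 0.5]
grip_width: 0.0401
grip_force: 0.0
time_s: 2.15
ee_pos: [0.4022, 0.0343, 0.1279]
eef_rot: [3.142, -0.0, -2.831]
force: [0.5, 0.6, 0.9]
grip_width: 0.0398
grip_force: 0.0
```

```bash
python3 shift.py '[0,0,0.04,0,0,0,0,0,0.04,0,0,0,0,0,0.015,0,0,0,0,0,0.0065,0,0,0,0,0,0.0025,0,0,0,0,0,0,0,0,0]'
python3 shift.py '[0,0,0,0,0,0,0,0,0,0,0,0,0,0,0,0,0,0,0,0,0,0,0,0,0,0,0,0,0,0,0,0,0,0,0,0]' 0 40
```

```text
time_s: 2.75
ee_pos: [0.4028, 0.0343, 0.0244]
eef_rot: [-3.141, 0.002, -2.828]
force: [0.7, 0.5, 0.5]
grip_width: 0.0398
grip_force: 0.0
time_s: 3.35
ee_pos: [0.4022, 0.0343, 0.0237]
eef_rot: [-3.141, 0.0, -2.827]
force: [-1.8, 0.9, 5.7]
grip_width: 0.0134
grip_force: 40.0
```

```bash
python3 shift.py '[0,0,-0.01,0,0,0,0,0,-0.03,0,0,0,0,0,-0.04,0,0,0,0,0,-0.04,0,0,0,0,0,-0.02,0,0,0,0,0,0,0,0,0,0,0,0,0,0,0]'
python3 - <<'E'
from h import *
np.set_printoptions(precision=4,suppress=True)
o=ctrl.get_obs();T=o["ee_pos"];print(T,o["eef_rot"],o["force"],o["moment"])
u=np.array([np.cos(np.radians(18)),np.sin(np.radians(18)),0])
I=[]
for n in("top","side"):
    c=ctrl.camera(n);p=proj(c,T+u*.109+[0,0,-.008]).round().astype(int);print(n,p)
    x,y=max(p[0]-35,0),max(p[1]-35,0);I.append(cv2.resize(c["pixels"][y:y+75,x:x+75],(400,400),interpolation=2));print(x,y);cv2.imwrite(f"pics/raw_{n}2.png",c["pixels"])
cv2.imwrite("pics/tip2.png",np.hstack(I))
E
```

```text
time_s: 4.05
ee_pos: [0.4018, 0.0343, 0.1632]
eef_rot: [-3.142, 0.0, -2.827]
force: [0.7, -0.1, -1.4]
grip_width: 0.0133
grip_force: 40.0
[0.4018 0.0343 0.1632] [-3.1416  0.     -2.8275] [ 0.6807 -0.1443 -1.4137] [-0.0055  0.0248 -0.0571]
top [125 204]
90 169
side [177 128]
142 93
```

View pics/tip2.png

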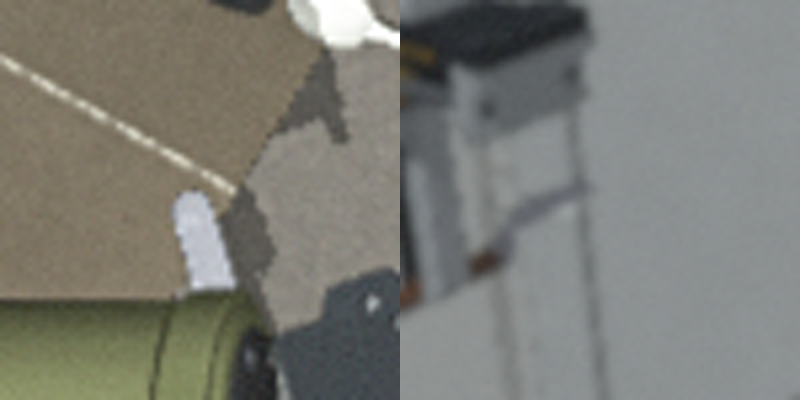

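Left crop: the blade tip is at top pixel (125.2,204.4). Right crop: the tip is at side pixel (177.3,128.3), and the handle front is at about (158,141). The knife is held straight.

Run:
```python
from h import *
np.set_printoptions(precision=4,suppress=True)
t=ctrl.camera("top");s=ctrl.camera("side");T=ctrl.get_obs()["ee_pos"]
u=np.array([np.cos(np.radians(18)),np.sin(np.radians(18)),0])
p,e=tri(t,(125.2,204.6),s,(177.3,128.3));d=p-T;print(p,e,"along",d@u,"lat",d@[-u[1],u[0],0],"z",d[2])
ang=np.radians(-15);v=np.array([np.cos(ang),np.sin(ang),0]);L=np.array([.577,-.143,0])
W=L-v*(.040+.109);print("target TCP, tip at r=40:",W)
print("lift rotate; tool delta now:",tool(np.array([W[0]-T[0],W[1]-T[1],0])))
```

```text
[0.5049 0.0681 0.154 ] 0.0005741369035365473 along 0.1087161705534231 lat 0.00023022277831050532 z -0.008400729414296537
target TCP, tip at r=40: [ 0.4331 -0.1044  0.    ]
lift rotate; tool delta now: [ 0.0129 -0.1417 -0.0001]
```

```bash
python3 shift.py '[0.0032,-0.0354,0,0,0,0,0.0032,-0.0354,0,0,0,0,0.0032,-0.0354,0,0,0,0,0.0033,-0.0355,0,0,0,0,0,0,0,0,0,0.144,0,0,0,0,0,0.144,0,0,0,0,0,0.144,0,0,0,0,0,0.144,0,0,0,0,0,0,0,0,0,0,0,0]'
python3 shift.py '[0,0,0.03,0,0,0,0,0,0.03,0,0,0,0,0,0.012,0,0,0,0,0,0,0,0,0,0,0,0,0,0,0]'
python3 - <<'E'
from h import *
np.set_printoptions(precision=4,suppress=True)
o=ctrl.get_obs();T=o["ee_pos"];print(T,o["eef_rot"],o["force"],o["moment"])
yaw=o["eef_rot"][2];u=-np.array([np.cos(yaw),np.sin(yaw),0]);I=[]
for n in("top","side"):
    c=ctrl.camera(n);p=proj(c,T+u*.109+[0,0,-.0084]);print(n,p,"lid",proj(c,[.577,-.143,.079]))
    x,y=(185,140) if n=="top" else (205,135)
    I.append(cv2.resize(c["pixels"][y:y+80,x:x+80],(400,400),interpolation=2));cv2.imwrite(f"pics/raw_{n}3.png",c["pixels"])
cv2.imwrite("pics/tip3.png",np.hstack(I))
E
```

```text
time_s: 5.25
ee_pos: [0.4334, -0.1044, 0.1629]
eef_rot: [3.142, -0.001, 2.884]
force: [-0.7, 0.9, -1.2]
grip_width: 0.0134
grip_force: 40.0
time_s: 5.75
ee_pos: [0.4341, -0.1046, 0.0923]
eef_rot: [-3.142, 0.001, 2.881]
force: [0.2, 0.3, -1.1]
grip_width: 0.0137
grip_force: 40.0
[ 0.4341 -0.1046  0.0923] [-3.1415  0.0007  2.881 ] [ 0.2434  0.2968 -1.1093] [ 0.0307  0.0129 -0.0241]
top [221.2141 192.2972] lid [225.6746 176.6547]
side [234.5111 177.162 ] lid [249.7431 175.7913]
```

View pics/tip3.png

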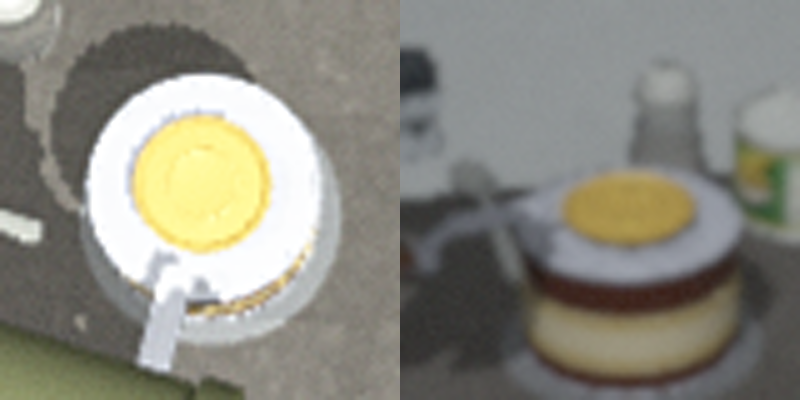

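Left crop: lid centre at top (225.2,176.6), with the blade pointing at it and its tip near (221,192). Right crop: the blade hovers over the near-left seam at about (231,178). Next I lower it by feel.

```bash
python3 shift.py '[0,0,0.002,0,0.02,0,0,0,0.002,0,0,0,0,0,0.001,0,0,0,0,0,0,0,0,0,0,0,0,0,0,0]'
python3 shift.py '[0,0,0.001,0,0,0,0,0,0,0,0,0]'
python3 shift.py '[0,0,0.001,0,0,0,0,0,0,0,0,0]'
python3 - <<'E'
from h import *
o=ctrl.get_obs();print(o["ee_pos"],o["eef_rot"],o["force"],o["moment"])
E
```

```text
time_s: 6.35
ee_pos: [0.4335, -0.1044, 0.0864]
eef_rot: [-3.142, -0.02, 2.88]
force: [0.4, 0.9, -0.3]
grip_width: 0.0137
grip_force: 40.0
time_s: 6.55
ee_pos: [0.4335, -0.1044, 0.0853]
eef_rot: [3.142, -0.02, 2.88]
force: [-0.5, 0.8, -0.2]
grip_width: 0.0136
grip_force: 40.0
time_s: 6.75
ee_pos: [0.4334, -0.1044, 0.0843]
eef_rot: [3.142, -0.02, 2.88]
force: [-0.5, -0.4, -0.2]
grip_width: 0.0135
grip_force: 40.0
[ 0.43344157 -0.10436693  0.08433222] [ 3.14159261 -0.02016533  2.87983691] [-0.53647456 -0.44364135 -0.24375218] [0.05343871 0.07823782 0.01054573]
```

```bash
for i in 1 2; do python3 shift.py '[0,0,0.0005,0,0,0,0,0,0,0,0,0]' | grep -E 'pos|force: \['; python3 -c "
from station import ctrl;o=ctrl.get_obs();print(o['moment'].round(3))"; done
```

```text
ee_pos: [0.4335, -0.1044, 0.0839]
force: [0.7, -0.6, -0.4]
[0.016 0.008 0.015]
ee_pos: [0.4335, -0.1044, 0.0834]
force: [-0.2, 0.8, -0.9]
[-0.04  -0.027 -0.012]
```

```bash
for i in 1 2 3; do python3 shift.py '[0,0,0.0005,0,0,0,0,0,0,0,0,0]' | grep -E 'pos|force: \['; python3 -c "
from station import ctrl;o=ctrl.get_obs();print(o['moment'].round(3))"; done
```

```text
ee_pos: [0.4334, -0.1044, 0.0829]
force: [0.3, 0.6, -1.0]
[-0.017  0.008  0.022]
ee_pos: [0.4334, -0.1044, 0.0824]
force: [-0.5, 0.0, -1.5]
[ 0.041  0.025 -0.01 ]
ee_pos: [0.4335, -0.1044, 0.0819]
force: [-0.7, -0.5, -0.4]
[ 0.005  0.036 -0.023]
```

```bash
cat > m.py <<'E'
from station import ctrl
o=ctrl.get_obs();print("moment",o['moment'].round(3),"pitch",o["eef_rot"].round(4))
E
python3 shift.py '[0,0,0.0005,0,0,0,0,0,0,0,0,0]' | grep -E 'pos|force: \['; python3 m.py
python3 shift.py '[0,0,0.0005,0,0,0,0,0,0,0,0,0]' | grep -E 'pos|force: \['; python3 m.py
```

```text
ee_pos: [0.4334, -0.1044, 0.0814]
force: [0.1, -0.0, -0.1]
moment [ 0.03  -0.015  0.019] pitch [-3.1416 -0.0201  2.8798]
ee_pos: [0.4334, -0.1044, 0.0809]
force: [-0.9, -0.6, -1.1]
moment [-0.002  0.014  0.006] pitch [ 3.1416 -0.02    2.8798]
```

```bash
python3 shift.py '[0,0,0.0005,0,0,0,0,0,0,0,0,0]' | grep -E 'pos|force: \['; python3 m.py
```

```text
ee_pos: [0.4334, -0.1044, 0.0804]
force: [-0.7, -0.5, -1.0]
moment [ 0.006  0.003 -0.054] pitch [-3.1416 -0.0201  2.8798]
```

```bash
python3 shift.py '[0,0,0.0005,0,0,0,0,0,0,0,0,0]' | grep -E 'pos|force: \['; python3 m.py
python3 shift.py '[0,0,0.0005,0,0,0,0,0,0,0,0,0]' | grep -E 'pos|force: \['; python3 m.py
```

```text
ee_pos: [0.4334, -0.1044, 0.0799]
force: [-0.7, -0.3, 0.1]
moment [-0.021 -0.045 -0.002] pitch [-3.1416 -0.02    2.8798]
ee_pos: [0.4334, -0.1044, 0.0794]
force: [0.4, 0.7, 0.5]
moment [-0.046 -0.078 -0.027] pitch [-3.1416 -0.0199  2.8798]
```

```bash
python3 shift.py '[0,0,0.0005,0,0,0,0,0,0,0,0,0]' | grep -E 'pos|force: \['; python3 m.py
python3 -c "
from h import *
I=[]
for n,x,y in(('top',205,165),('side',205,155)):
    c=ctrl.camera(n);I.append(cv2.resize(c['pixels'][y:y+40,x:x+40],(400,400),interpolation=2))
cv2.imwrite('pics/tip4.png',np.hstack(I))"
```

```text
ee_pos: [0.4335, -0.1044, 0.079]
force: [0.2, -0.9, 0.3]
moment [-0.067 -0.117  0.007] pitch [-3.1415 -0.0197  2.8798]
```

View pics/tip4.png

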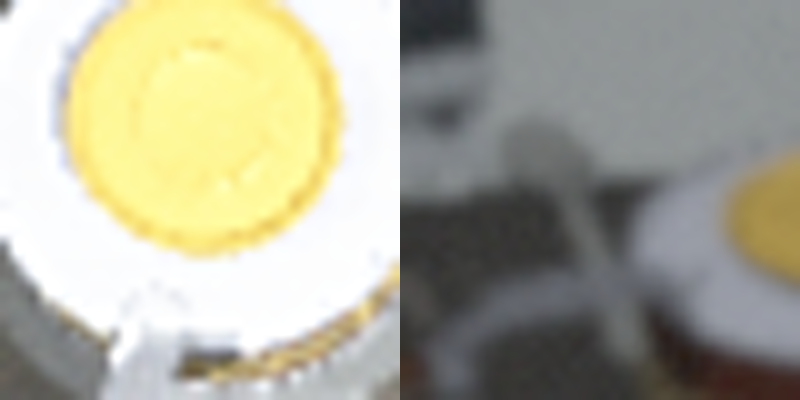

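Left crop: the blade tip is on the ring, short of the gold rim, near top (220,194.5). Right crop: the blade is at the near-left edge, down at seam level. The moment trend shows light contact from a TCP height of about 0.080. I'll ease up a little and slide in.

```bash
python3 shift.py '[0,0,-0.0008,0,0,0,-0.001,0,0,0,0,0,-0.001,0,0,0,0,0,-0.001,0,0,0,0,0,-0.001,0,0,0,0,0,0,0,0,0,0,0]' | grep -E 'pos|force: \['; python3 m.py
python3 shift.py '[-0.001,0,0,0,0,0,-0.001,0,0,0,0,0,0,0,0,0,0,0]' | grep -E 'pos|force: \['; python3 m.py
```

```text
ee_pos: [0.4374, -0.1054, 0.0797]
force: [-0.8, 0.0, -1.2]
moment [-0.074 -0.053  0.012] pitch [ 3.1416 -0.0199  2.8797]
ee_pos: [0.4393, -0.106, 0.0796]
force: [0.3, 0.3, -0.2]
moment [-0.062 -0.055 -0.009] pitch [-3.1416 -0.0199  2.8798]
```

```bash
python3 shift.py '[-0.001,0,0,0,0,0,0,0,0,0,0,0]' | grep -E 'pos|force: \['; python3 m.py
python3 shift.py '[-0.001,0,0,0,0,0,0,0,0,0,0,0]' | grep -E 'pos|force: \['; python3 m.py
```

```text
ee_pos: [0.4403, -0.1062, 0.0796]
force: [-0.1, -0.6, -0.5]
moment [ 0.037 -0.073  0.048] pitch [-3.1416 -0.0199  2.8798]
ee_pos: [0.4412, -0.1065, 0.0796]
force: [-0.1, -0.1, 0.1]
moment [-0.036 -0.071  0.021] pitch [-3.1416 -0.0199  2.8798]
```

```bash
python3 shift.py '[-0.001,0,0,0,0,0,0,0,0,0,0,0]' | grep -E 'pos|force: \['; python3 m.py
python3 shift.py '[-0.001,0,0,0,0,0,0,0,0,0,0,0]' | grep -E 'pos|force: \['; python3 m.py
```

```text
ee_pos: [0.4422, -0.1067, 0.0796]
force: [1.1, -0.2, -0.5]
moment [-0.034 -0.029  0.   ] pitch [-3.1416 -0.0199  2.8798]
ee_pos: [0.4432, -0.107, 0.0796]
force: [0.0, -0.4, -0.8]
moment [-0.002 -0.087 -0.022] pitch [-3.1416 -0.0199  2.8798]
```

```bash
python3 shift.py '[-0.0007,0,0,0,0,0,0,0,0,0,0,0]' | grep -E 'pos|force: \['; python3 m.py
python3 -c "
from h import *
I=[]
for n,x,y in(('top',205,165),('side',215,155)):
    c=ctrl.camera(n);I.append(cv2.resize(c['pixels'][y:y+40,x:x+40],(400,400),interpolation=2))
cv2.imwrite('pics/tip5.png',np.hstack(I))"
```

```text
ee_pos: [0.4438, -0.1071, 0.0795]
force: [0.2, -0.4, -0.1]
moment [ 0.084 -0.066  0.012] pitch [ 3.1416 -0.0199  2.8799]
```

View pics/tip5.png

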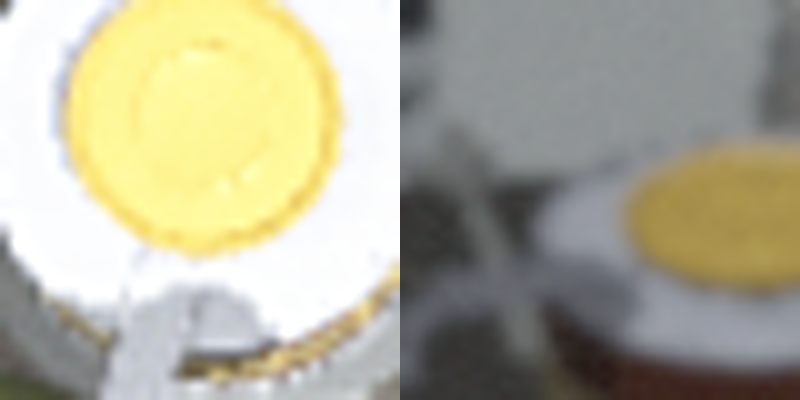

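Left crop: the blade runs up to the gold rim, whose near edge is at about (220,190), and the rim is intact. Right crop: the grey end seems to stop short of the rim, so I check this against projected positions.

Run:
```python
from h import *
np.set_printoptions(precision=1,suppress=True)
o=ctrl.get_obs();T=o["ee_pos"];Rm=R.from_euler('xyz',o["eef_rot"]).as_matrix();L=np.array([.577,-.143,0]);v=np.array([np.cos(np.radians(-15)),np.sin(np.radians(-15)),0])
for n,x,y in(("top",205,165),("side",215,155)):
    c=ctrl.camera(n);f=lambda p:(proj(c,p)-[x,y])*10
    print(n,"tip",f(T+Rm@[-.109,0,.0084]),"-10mm",f(T+Rm@[-.099,0,.0084]),"rim",f(L-v*.033+[0,0,.077]),"seam",f(L-v*.0535+[0,0,.071]))
    g=cv2.cvtColor(c["pixels"],6)
    pts=[proj(c,T+Rm@[-.075-k*.003,0,.007]) for k in range(16)]
    print([c["pixels"][int(round(p[1])),int(round(p[0]))].tolist() for p in pts])
t=T+Rm@[-.109,0,.01];print(np.array((t-L)*1000), np.linalg.norm((t-L)[:2])*1000)
```

```text
top tip [177.  242.9] -10mm [166.2 283.6] rim [171.6 253.2] seam [150.8 341.6]
[[213, 206, 200], [209, 206, 199], [205, 197, 195], [211, 203, 197], [204, 198, 193], [208, 201, 196], [209, 203, 198], [217, 209, 204], [233, 228, 222], [255, 255, 253], [255, 253, 252], [191, 235, 248], [136, 237, 253], [158, 250, 255], [158, 249, 255], [157, 249, 255]]
side tip [236.1 268. ] -10mm [197.2 275.7] rim [220.1 242.4] seam [140.7 281.6]
[[112, 105, 103], [111, 104, 101], [109, 102, 99], [106, 100, 96], [108, 101, 98], [108, 102, 99], [105, 98, 97], [113, 107, 104], [115, 110, 105], [125, 118, 114], [130, 123, 119], [133, 132, 132], [114, 124, 130], [91, 130, 146], [80, 130, 150], [77, 144, 167]]
[-28.1   7.7  67.4] 29.150980717869984
```

The projection agrees: tip at r≈29 mm, about 4 mm under the rim. I'll nudge in slightly, then lever in small steps about the seam.

```bash
python3 shift.py '[-0.0006,0,0,0,0,0,0,0,0,0,0,0]' | grep -E 'pos|force: \['; python3 m.py
python3 shift.py '[0.0002,0,0.0021,0,-0.025,0,0,0,0,0,0,0]' | grep -E 'pos|force: \['; python3 m.py
python3 shift.py '[0.0002,0,0.0021,0,-0.025,0,0,0,0,0,0,0]' | grep -E 'pos|force: \['; python3 m.py
```

```text
ee_pos: [0.4444, -0.1073, 0.0795]
force: [0.2, -0.5, 0.8]
moment [-0.02  -0.019  0.024] pitch [-3.1416 -0.0199  2.8798]
ee_pos: [0.4438, -0.1071, 0.0773]
force: [-0.9, -1.1, 0.5]
moment [ 0.029  0.023 -0.084] pitch [3.1416 0.005  2.8798]
ee_pos: [0.4437, -0.1071, 0.0752]
force: [-0.5, 0.1, -0.1]
moment [-0.037  0.065 -0.036] pitch [3.1416 0.0295 2.8798]
```

```bash
python3 shift.py '[0.0001,0,0.0013,0,-0.015,0,0,0,0,0,0,0]' | grep -E 'pos|force: \['; python3 m.py
python3 shift.py '[0.0001,0,0.0013,0,-0.015,0,0,0,0,0,0,0]' | grep -E 'pos|force: \['; python3 m.py
```

```text
ee_pos: [0.4438, -0.1072, 0.074]
force: [0.5, -0.5, 0.2]
moment [ 0.038 -0.028 -0.001] pitch [3.1416 0.0453 2.8798]
ee_pos: [0.4439, -0.1072, 0.0727]
force: [0.4, -0.9, 0.1]
moment [ 0.001 -0.135 -0.029] pitch [-3.1416  0.0611  2.8798]
```

```bash
python3 shift.py '[0.0001,0,0.0013,0,-0.015,0,0,0,0,0,0,0]' | grep -E 'pos|force: \['; python3 m.py
python3 shift.py '[0.0001,0,0.0013,0,-0.015,0,0,0,0,0,0,0]' | grep -E 'pos|force: \['; python3 m.py
```

```text
ee_pos: [0.4439, -0.1072, 0.0715]
force: [0.8, -0.5, 1.5]
moment [-0.062 -0.176  0.045] pitch [-3.1416  0.0763  2.8798]
ee_pos: [0.4439, -0.1072, 0.0702]
force: [2.0, -0.3, 1.5]
moment [-0.098 -0.358  0.015] pitch [-3.1416  0.0915  2.8798]
```

```bash
python3 shift.py '[0.0001,0,0.0013,0,-0.015,0,0,0,0,0,0,0]' | grep -E 'pos|force: \['; python3 m.py
python3 shift.py '[0.0001,0,0.0013,0,-0.015,0,0,0,0,0,0,0]' | grep -E 'pos|force: \['; python3 m.py
```

```text
ee_pos: [0.4439, -0.1072, 0.0688]
force: [2.4, -0.7, 2.0]
moment [-0.106 -0.452  0.02 ] pitch [-3.1416  0.1064  2.8798]
ee_pos: [0.444, -0.1072, 0.0675]
force: [2.1, -0.6, 1.6]
moment [-0.148 -0.52  -0.01 ] pitch [3.1416 0.1213 2.8797]
```

```bash
python3 shift.py '[0,0,0.0013,0,-0.015,0,0,0,0,0,0,0]' | grep -E 'pos|force: \['; python3 m.py
python3 shift.py '[0,0,0.0013,0,-0.015,0,0,0,0,0,0,0]' | grep -E 'pos|force: \['; python3 m.py
```

```text
ee_pos: [0.4441, -0.1072, 0.0662]
force: [2.9, -1.0, 1.7]
moment [-0.094 -0.513 -0.029] pitch [3.1416 0.1362 2.8798]
ee_pos: [0.4442, -0.1072, 0.0649]
force: [1.8, -0.5, 2.7]
moment [-0.128 -0.454 -0.009] pitch [-3.1416  0.151   2.8798]
```

```bash
python3 shift.py '[0,0,0.0013,0,-0.015,0,0,0,0,0,0,0]' | grep -E 'pos|force: \['; python3 m.py
python3 shift.py '[0,0,0.0013,0,-0.015,0,0,0,0,0,0,0]' | grep -E 'pos|force: \['; python3 m.py
```

```text
ee_pos: [0.4443, -0.1073, 0.0635]
force: [2.3, 0.1, 1.9]
moment [-0.099 -0.401  0.024] pitch [3.1416 0.1657 2.8797]
ee_pos: [0.4444, -0.1073, 0.0622]
force: [1.5, 0.2, 2.3]
moment [-0.024 -0.208 -0.   ] pitch [3.1416 0.1807 2.8798]
```

```bash
python3 shift.py '[0,0,0.0013,0,-0.015,0,0,0,0,0,0,0]' | grep -E 'pos|force: \['; python3 m.py
python3 -c "
from h import *
I=[]
for n,x,y in(('top',200,150),('side',220,150)):
    c=ctrl.camera(n);I.append(cv2.resize(c['pixels'][y:y+50,x:x+50],(400,400),interpolation=2));cv2.imwrite(f'pics/raw_{n}6.png',c['pixels'])
cv2.imwrite('pics/tip6.png',np.hstack(I))"
```

```text
ee_pos: [0.4446, -0.1074, 0.0609]
force: [1.2, -0.5, 2.2]
moment [-0.03  -0.095  0.022] pitch [3.1416 0.1955 2.8798]
```

View pics/tip6.png

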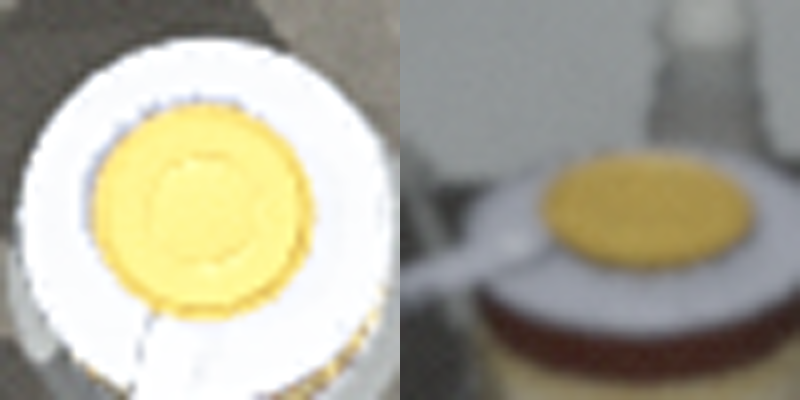

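Both crops show the blade tip under the rim at the near side. In the side view the gold ellipse's near-left edge is starting to rise. The force still shows load, so I continue.

```bash
python3 shift.py '[-0.0002,0,0.0013,0,-0.015,0,0,0,0,0,0,0]' | grep -E 'pos|force: \['; python3 m.py
python3 shift.py '[-0.0002,0,0.0013,0,-0.015,0,0,0,0,0,0,0]' | grep -E 'pos|force: \['; python3 m.py
```

```text
ee_pos: [0.4449, -0.1074, 0.0595]
force: [-1.0, -0.2, 1.0]
moment [ 0.094  0.235 -0.002] pitch [3.1416 0.21   2.8798]
ee_pos: [0.4452, -0.1075, 0.0583]
force: [-2.9, 0.5, 1.1]
moment [ 0.195  0.66  -0.043] pitch [3.1416 0.2248 2.8798]
```

```bash
python3 shift.py '[-0.0002,0,0.0013,0,-0.015,0,0,0,0,0,0,0]' | grep -E 'pos|force: \['; python3 m.py
python3 shift.py '[-0.0002,0,0.0013,0,-0.015,0,0,0,0,0,0,0]' | grep -E 'pos|force: \['; python3 m.py
python3 -c "
from h import *
import cv2
for n,box in(('top',(205,155,250,205)),('side',(225,160,280,190))):
  for k in('0','6','now'):
    im=ctrl.camera(n)['pixels'] if k=='now' else cv2.imread(f'pics/raw_{n}{k}.png' if k=='6' else f'pics/{n}0.png')
    m=cv2.inRange(cv2.cvtColor(im,40),(15,110,90),(35,255,255));z=np.zeros_like(m);x0,y0,x1,y1=box;z[y0:y1,x0:x1]=m[y0:y1,x0:x1]
    b=max(cv2.findContours(z,0,1)[0],key=cv2.contourArea);print(n,k,np.array(sum([list(q) if isinstance(q,tuple) else [q] for q in cv2.fitEllipse(b)],[])).round(2),cv2.boundingRect(b),cv2.contourArea(b))
"
```

```text
ee_pos: [0.4457, -0.1076, 0.057]
force: [-3.5, 1.0, 0.1]
moment [0.207 0.787 0.008] pitch [3.1415 0.2398 2.8798]
ee_pos: [0.4462, -0.1078, 0.0559]
force: [-5.2, 0.3, 0.0]
moment [0.306 0.981 0.041] pitch [3.1415 0.2546 2.8798]
top 0 [225.16 176.5   25.32  26.15  89.33] (212, 164, 27, 26) 518.0
top 6 [225.12 176.38  25.15  26.01  82.8 ] (212, 163, 27, 27) 511.5
top now [225.05 176.23  25.07  26.11  91.54] (212, 164, 27, 26) 512.0
side 0 [250.31 176.59  11.72  23.84  89.08] (239, 171, 24, 13) 217.0
side 6 [250.22 176.34  11.63  23.88  91.33] (239, 170, 24, 13) 215.5
side now [250.16 176.16  11.98  23.63  93.54] (239, 170, 24, 13) 218.5
```

The side ellipse has turned from 89° to 93.5° and risen, so the lid is tipping. Fx = -5 N means the tip is pressing on the neck, so I back off slightly and continue on the true arc.

```bash
python3 shift.py '[0.0008,0,0.0002,0,0,0,0,0,0,0,0,0]' | grep -E 'pos|force: \['; python3 m.py
python3 shift.py '[0.0003,0,0.0013,0,-0.015,0,0,0,0,0,0,0]' | grep -E 'pos|force: \['; python3 m.py
```

```text
ee_pos: [0.4461, -0.1078, 0.0559]
force: [-3.3, 0.2, 0.5]
moment [ 0.146  0.522 -0.036] pitch [-3.1416  0.2555  2.8798]
ee_pos: [0.4463, -0.1078, 0.0546]
force: [-0.9, 0.7, 1.4]
moment [0.075 0.196 0.001] pitch [-3.1415  0.272   2.8798]
```

```bash
python3 shift.py '[0.0003,0,0.0014,0,-0.015,0,0,0,0,0,0,0]' | grep -E 'pos|force: \['; python3 m.py
cat > e.py <<'E'
from h import *
for n,box in(('top',(205,155,250,205)),('side',(225,160,280,190))):
    im=ctrl.camera(n)['pixels'];m=cv2.inRange(cv2.cvtColor(im,40),(15,110,90),(35,255,255));z=np.zeros_like(m);x0,y0,x1,y1=box;z[y0:y1,x0:x1]=m[y0:y1,x0:x1]
    b=max(cv2.findContours(z,0,1)[0],key=cv2.contourArea);print(n,np.array(sum([list(q) if isinstance(q,tuple) else [q] for q in cv2.fitEllipse(b)],[])).round(2),cv2.boundingRect(b))
E
python3 e.py
```

```text
ee_pos: [0.4465, -0.1079, 0.0533]
force: [0.9, 0.5, 2.5]
moment [ 0.02  -0.194  0.044] pitch [-3.1415  0.2873  2.8797]
top [225.07 176.2   24.96  26.06  94.5 ] (212, 164, 27, 26)
side [250.07 176.07  12.02  23.8   94.6 ] (239, 170, 24, 13)
```

```bash
python3 shift.py '[0.0002,0,0.0014,0,-0.015,0,0,0,0,0,0,0]' | grep -E 'pos|force: \['; python3 m.py
python3 shift.py '[0.0002,0,0.0014,0,-0.015,0,0,0,0,0,0,0]' | grep -E 'pos|force: \['; python3 m.py; python3 e.py
python3 -c "
from h import *
t=ctrl.camera('top');s=ctrl.camera('side')
a=tri(t,(225.16,176.5),s,(250.31,176.59));b=tri(t,(225.07,176.2),s,(250.07,176.07));print(a,b)"
```

```text
ee_pos: [0.4462, -0.1078, 0.0515]
force: [-0.4, 0.1, 0.9]
moment [-0.035  0.022 -0.015] pitch [-3.1416  0.3008  2.8798]
ee_pos: [0.4461, -0.1077, 0.0498]
force: [-0.5, -0.6, 1.4]
moment [-0.05  -0.015  0.04 ] pitch [3.1415 0.315  2.8797]
top [225.11 176.19  24.87  26.11  92.69] (212, 164, 27, 26)
side [250.1  176.03  12.11  23.56  93.91] (239, 170, 24, 13)
(array([ 0.57861729, -0.14198577,  0.07567454]), np.float64(0.0013063939474093629)) (array([ 0.57870727, -0.14162643,  0.07701314]), np.float64(0.0004719751178007779))
```

```bash
python3 shift.py '[0.0001,0,0.0014,0,-0.015,0,0,0,0,0,0,0]' | grep -E 'pos|force: \['; python3 m.py
python3 shift.py '[0.0001,0,0.0014,0,-0.015,0,0,0,0,0,0,0]' | grep -E 'pos|force: \['; python3 m.py; python3 e.py
```

```text
ee_pos: [0.4466, -0.1079, 0.0487]
force: [-1.1, 0.2, 1.5]
moment [0.077 0.116 0.003] pitch [3.1416 0.3306 2.8797]
ee_pos: [0.447, -0.108, 0.0473]
force: [-1.1, -0.5, 0.9]
moment [ 0.025  0.096 -0.003] pitch [-3.1416  0.3457  2.8798]
top [225.11 176.17  24.79  26.13  92.89] (212, 164, 27, 26)
side [250.07 176.11  11.95  23.71  94.59] (239, 170, 24, 13)
```

```bash
python3 shift.py '[0,0,0.0014,0,-0.015,0,0,0,0,0,0,0,0,0,0,0,0,0]' | grep -E 'pos|force: \['; python3 m.py; python3 e.py
python3 -c "
from h import *
I=[]
for n,x,y in(('top',195,150),('side',200,150)):
    c=ctrl.camera(n);I.append(cv2.resize(c['pixels'][y:y+60,x:x+80],(400,300),interpolation=2))
    cv2.imwrite(f'pics/raw_{n}7.png',c['pixels'])
I.append(cv2.resize(cv2.imread('pics/side0.png')[150:210,200:280],(400,300),interpolation=2));I.append(cv2.resize(cv2.imread('pics/raw_side6.png')[150:210,200:280],(400,300),interpolation=2))
cv2.imwrite('pics/tip7.png',np.vstack([np.hstack(I[:2]),np.hstack(I[2:])]))"
```

```text
ee_pos: [0.4475, -0.1082, 0.0461]
force: [-1.9, 0.7, 1.7]
moment [ 0.034  0.144 -0.042] pitch [3.1416 0.3599 2.8797]
top [225.09 176.16  24.92  26.15  97.55] (212, 164, 27, 26)
side [250.13 176.06  12.06  23.52  94.16] (239, 170, 24, 13)
```

View pics/tip7.png

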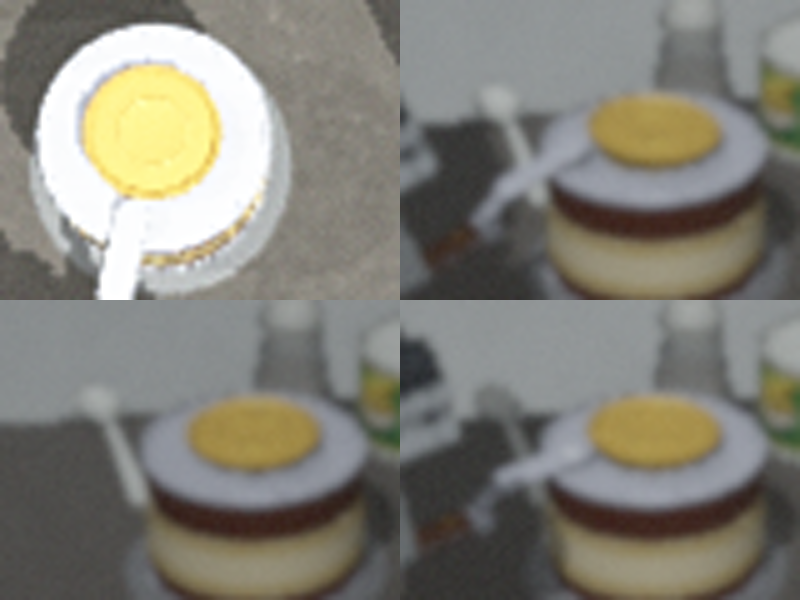

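Top-right (now): the blade is angled steeply under the left of the lid, and the gold ellipse is tipped compared with bottom-left (start). I'll measure the tilt more precisely from how far the lid's edge has moved.

```bash
cat > tilt.py <<'E'
from h import *
cs=[ctrl.camera('side') for _ in range(4)];c=cs[0]
now=np.mean([k['pixels'] for k in cs],0)
ref=np.mean([cv2.imread(f'pics/{f}.png').astype(float) for f in('side0','raw_side3')],0)
L=np.array([.577,-.143,.079]);v=np.array([.966,-.259,0])
def edge(im,u,lo):   # 50% crossing of (red+green)/2-blue up a column
    g=(im[:,:,1]+im[:,:,2])/2-im[:,:,0];col=g[160:195,u];mid=14
    h=col[mid-1:mid+6].mean()/2
    r=range(mid,0,-1) if lo<0 else range(mid+2,33)
    for i in r:
        j=i+lo
        if col[j]<h<=col[i]: return 160+i+lo*(col[i]-h)/(col[i]-col[j])
th=np.radians(np.arange(0,360,.5));P=L+.033*np.c_[np.cos(th),np.sin(th),0*th];Q=np.array([proj(c,p) for p in P]);ctr=proj(c,L)
A=[];B=[]
for u in range(242,261):
    for lo in(-1,1):
        if lo>0 and u<249: continue
        a,b=edge(ref,u,lo),edge(now,u,lo)
        if a is None or b is None: continue
        k=[i for i in range(len(Q)) if (Q[i,1]-ctr[1])*lo>0];i=min(k,key=lambda i:abs(Q[i,0]-u))
        s=(proj(c,P[i]+[0,0,.001])-Q[i])[1]*1000
        A.append([s,-s*((P[i]-L)@v)]);B.append(b-a)
A=np.array(A);B=np.array(B);x,res,_,_=np.linalg.lstsq(A,B,rcond=None)
cov=np.linalg.inv(A.T@A)*(res[0]/(len(B)-2));print("rise mm %.2f tilt %.3f +- %.3f n %d"%(x[0]*1000,x[1],cov[1,1]**.5,len(B)))
E
python3 tilt.py; python3 -c "
from station import ctrl;print(ctrl.get_obs()['time_s'])"
```

```text
rise mm 1.72 tilt 0.040 +- 0.009 n 31
17.45
```

```bash
sed -i 's/^now=.*/import sys\nnow=np.mean([k["pixels"] for k in cs],0) if sys.argv[1]=="now" else cv2.imread(f"pics\/{sys.argv[1]}.png").astype(float)/; s/^ref=.*/ref=cv2.imread(f"pics\/{sys.argv[2]}.png").astype(float)/; s/for lo in(-1,1):/for lo in eval(sys.argv[3]):/' tilt.py
for a in "now side0" "now raw_side3" "raw_side3 side0" "raw_side2 side0" "raw_side6 side0" "raw_side7 side0"; do for l in "(-1,1)" "(-1,)"; do echo -n "$a $l: "; python3 tilt.py $a "$l"; done; done; python3 m.py
```

```text
now side0 (-1,1): rise mm 1.70 tilt 0.040 +- 0.009 n 31
now side0 (-1,): rise mm 2.59 tilt 0.078 +- 0.005 n 19
now raw_side3 (-1,1): rise mm 1.73 tilt 0.039 +- 0.009 n 31
now raw_side3 (-1,): rise mm 2.64 tilt 0.079 +- 0.005 n 19
raw_side3 side0 (-1,1): rise mm -0.02 tilt 0.001 +- 0.001 n 31
raw_side3 side0 (-1,): rise mm -0.05 tilt -0.000 +- 0.002 n 19
raw_side2 side0 (-1,1): rise mm -0.02 tilt -0.000 +- 0.001 n 31
raw_side2 side0 (-1,): rise mm -0.02 tilt -0.000 +- 0.002 n 19
raw_side6 side0 (-1,1): rise mm 1.07 tilt 0.030 +- 0.004 n 31
raw_side6 side0 (-1,): rise mm 1.40 tilt 0.045 +- 0.005 n 19
raw_side7 side0 (-1,1): rise mm 1.68 tilt 0.040 +- 0.009 n 31
raw_side7 side0 (-1,): rise mm 2.59 tilt 0.079 +- 0.006 n 19
moment [ 0.126  0.202 -0.03 ] pitch [-3.1416  0.36    2.8798]
```

The upper (far) edge is not blocked by the blade or confused by the rim's side. It gives a tilt of 0.078 and a rise of 2.6 mm, which agree with each other. I'll add two small steps with a hold for margin.

```bash
python3 shift.py '[0.0003,0,0.0014,0,-0.015,0,0,0,0,0,0,0]' | grep -E 'pos|force: \['; python3 m.py; python3 tilt.py now side0 "(-1,)"
python3 shift.py '[0.0003,0,0.0014,0,-0.015,0,0,0,0,0,0,0,0,0,0,0,0,0,0,0,0,0,0,0]' | grep -E 'pos|force: \['; python3 m.py; python3 tilt.py now side0 "(-1,)"
```

```text
ee_pos: [0.4478, -0.1082, 0.0446]
force: [-0.5, -0.4, 1.7]
moment [0.024 0.007 0.013] pitch [-3.1416  0.376   2.8798]
rise mm 2.62 tilt 0.079 +- 0.005 n 19
ee_pos: [0.448, -0.1083, 0.0434]
force: [-0.6, 0.3, 1.5]
moment [-0.015  0.074 -0.039] pitch [3.1416 0.3899 2.8798]
rise mm 2.60 tilt 0.078 +- 0.005 n 19
```

The tilt stays at 0.078 regardless of the knife, so the tip has probably slipped off the rim and the tabs are holding the lid. I'll back out a little, level the blade partly, re-insert it deeper under the raised rim and lever again.

```bash
python3 shift.py '[0.003,0,0,0,0,0,0.003,0,0,0,0,0,-0.0004,0,-0.0045,0,0.048,0,-0.0004,0,-0.0045,0,0.048,0,-0.0004,0,-0.0045,0,0.048,0,-0.0004,0,-0.0045,0,0.048,0,-0.0004,0,-0.0045,0,0.048,0,0,0,0,0,0,0,0,0,0,0,0,0]' | grep -E 'time|pos|force: \['; python3 m.py; python3 tilt.py now side0 "(-1,)"
python3 -c "
from h import *
o=ctrl.get_obs();T=o['ee_pos'];Rm=R.from_euler('xyz',o['eef_rot']).as_matrix();print((T+Rm@[-.109,0,.0072])*1000,np.linalg.norm((T+Rm@[-.109,0,.0072]-[.577,-.143,0])[:2]),'seam pt',(T+Rm@[-.085,0,.0072])*1000)"
```

```text
time_s: 21.75
ee_pos: [0.4381, -0.1056, 0.0628]
force: [-0.5, -0.0, 1.6]
moment [-0.028 -0.195 -0.042] pitch [3.1416 0.1511 2.8799]
rise mm 2.61 tilt 0.079 +- 0.005 n 19
[ 543.05996689 -133.73769611   72.08516081] 0.03518118986818929 seam pt [ 520.13880513 -127.59581144   68.49383846]
```

```bash
python3 shift.py '[0,0,-0.0055,0,0.05,0,-0.0015,0,0,0,0,0,-0.0015,0,0,0,0,0,-0.0015,0,0,0,0,0,-0.0015,0,0,0,0,0,0,0,0,0,0,0]' | grep -E 'pos|force: \['; python3 m.py
python3 shift.py '[-0.001,0,0,0,0,0,0,0,0,0,0,0]' | grep -E 'pos|force: \['; python3 m.py
python3 tilt.py now side0 "(-1,)"
```

```text
ee_pos: [0.4432, -0.107, 0.069]
force: [-0.5, 0.3, 0.2]
moment [ 0.029 -0.043  0.04 ] pitch [3.1416 0.1002 2.8798]
ee_pos: [0.4442, -0.1073, 0.0692]
force: [0.0, -0.3, 0.2]
moment [0.015 0.036 0.017] pitch [-3.1416  0.1001  2.8798]
rise mm 2.60 tilt 0.078 +- 0.005 n 19
```

```bash
python3 shift.py '[-0.0007,0,0,0,0,0,0,0,0,0,0,0]' | grep -E 'pos|force: \['; python3 m.py
python3 shift.py '[-0.0007,0,0,0,0,0,0,0,0,0,0,0]' | grep -E 'pos|force: \['; python3 m.py
python3 tilt.py now side0 "(-1,)"
```

```text
ee_pos: [0.4449, -0.1074, 0.0694]
force: [0.1, 0.2, -0.1]
moment [-0.001  0.042 -0.004] pitch [-3.1416  0.1     2.8798]
ee_pos: [0.4456, -0.1076, 0.0694]
force: [-0.1, -0.0, -0.0]
moment [ 0.013  0.055 -0.033] pitch [-3.1416  0.1001  2.8798]
rise mm 2.62 tilt 0.079 +- 0.005 n 19
```

```bash
python3 shift.py '[-0.0008,0,0,0,0,0,0,0,0,0,0,0]' | grep -E 'pos|force: \['; python3 m.py
python3 shift.py '[-0.0008,0,0,0,0,0,0,0,0,0,0,0]' | grep -E 'pos|force: \['; python3 m.py
```

```text
ee_pos: [0.4463, -0.1078, 0.0695]
force: [-0.6, -0.2, -0.3]
moment [ 0.059  0.004 -0.02 ] pitch [-3.1416  0.1     2.8798]
ee_pos: [0.447, -0.108, 0.0696]
force: [-1.3, -0.7, -0.2]
moment [ 0.037  0.174 -0.013] pitch [3.1416 0.0998 2.8798]
```

```bash
python3 shift.py '[-0.0008,0,0,0,0,0,0,0,0,0,0,0]' | grep -E 'pos|force: \['; python3 m.py
python3 tilt.py now side0 "(-1,)"
```

```text
ee_pos: [0.4474, -0.1081, 0.0694]
force: [-3.8, 1.5, -0.7]
moment [0.19  0.622 0.007] pitch [3.1415 0.0988 2.8798]
rise mm 2.62 tilt 0.078 +- 0.005 n 19
```

Neck contact felt, so the tip is now fully under the rim. I back off slightly and lever.

```bash
python3 shift.py '[0.0006,0,0,0,0,0,0.0003,0,0.0021,0,-0.025,0,0.0003,0,0.0021,0,-0.025,0,0,0,0,0,0,0]' | grep -E 'pos|force: \['; python3 m.py
python3 shift.py '[0.0003,0,0.0021,0,-0.025,0,0,0,0,0,0,0]' | grep -E 'pos|force: \['; python3 m.py;python3 tilt.py now side0 "(-1,)"
```

```text
ee_pos: [0.4472, -0.1081, 0.0654]
force: [-1.1, -0.4, 0.5]
moment [ 0.083  0.141 -0.005] pitch [-3.1415  0.1512  2.8797]
ee_pos: [0.4473, -0.1081, 0.0634]
force: [0.2, 0.6, 0.5]
moment [ 0.087  0.13  -0.062] pitch [-3.1416  0.1755  2.8797]
rise mm 2.60 tilt 0.078 +- 0.005 n 19
```

```bash
python3 shift.py '[0.0002,0,0.0013,0,-0.015,0,0,0,0,0,0,0]' | grep -E 'pos|force: \['; python3 m.py
python3 shift.py '[0.0002,0,0.0013,0,-0.015,0,0,0,0,0,0,0]' | grep -E 'pos|force: \['; python3 m.py;python3 tilt.py now side0 "(-1,)"
```

```text
ee_pos: [0.4471, -0.108, 0.0618]
force: [0.9, -0.7, 0.2]
moment [-0.007 -0.043  0.001] pitch [3.1416 0.1907 2.8797]
ee_pos: [0.447, -0.108, 0.0604]
force: [-0.2, 0.1, -0.0]
moment [-0.019 -0.028  0.037] pitch [-3.1416  0.2055  2.8798]
rise mm 2.59 tilt 0.077 +- 0.005 n 19
```

```bash
python3 shift.py '[0.0002,0,0.0014,0,-0.015,0,0,0,0,0,0,0]' | grep -E 'pos|force: \['; python3 m.py
python3 shift.py '[0.0002,0,0.0014,0,-0.015,0,0,0,0,0,0,0]' | grep -E 'pos|force: \['; python3 m.py;python3 tilt.py now side0 "(-1,)"
```

```text
ee_pos: [0.4472, -0.108, 0.0591]
force: [0.2, 0.1, 0.7]
moment [-0.053 -0.066 -0.013] pitch [3.1416 0.2208 2.8798]
ee_pos: [0.4473, -0.1081, 0.0577]
force: [-0.4, -0.0, 1.5]
moment [ 0.035 -0.013  0.037] pitch [3.1416 0.2359 2.8798]
rise mm 2.61 tilt 0.079 +- 0.005 n 19
```

```bash
python3 shift.py '[0.0002,0,0.0014,0,-0.015,0,0,0,0,0,0,0]' | grep -E 'pos|force: \['; python3 m.py
python3 shift.py '[0.0002,0,0.0014,0,-0.015,0,0,0,0,0,0,0]' | grep -E 'time|pos|force: \['; python3 m.py;python3 tilt.py now side0 "(-1,)"
```

```text
ee_pos: [0.4476, -0.1082, 0.0563]
force: [0.1, 0.2, 2.5]
moment [-0.028 -0.115  0.007] pitch [-3.1416  0.2512  2.8798]
time_s: 26.75
ee_pos: [0.4478, -0.1082, 0.055]
force: [0.5, -0.2, 3.1]
moment [-0.003 -0.261 -0.003] pitch [-3.1415  0.2665  2.8798]
rise mm 2.69 tilt 0.081 +- 0.006 n 19
```

```bash
python3 shift.py '[0.0001,0,0.0007,0,-0.008,0,0,0,0,0,0,0,0,0,0,0,0,0]' | grep -E 'pos|force: \['; python3 m.py;python3 tilt.py now side0 "(-1,)"
```

```text
ee_pos: [0.4479, -0.1083, 0.0544]
force: [0.8, -0.5, 3.7]
moment [-0.047 -0.41   0.004] pitch [-3.1415  0.2736  2.8798]
rise mm 2.78 tilt 0.085 +- 0.006 n 19
```

```bash
python3 shift.py '[0.0001,0,0.0007,0,-0.008,0,0,0,0,0,0,0,0,0,0,0,0,0]' | grep -E 'pos|force: \['; python3 m.py;python3 tilt.py now side0 "(-1,)"
```

```text
ee_pos: [0.448, -0.1083, 0.0537]
force: [2.7, -0.8, 3.8]
moment [-0.121 -0.702 -0.016] pitch [-3.1416  0.2815  2.8798]
rise mm 2.78 tilt 0.085 +- 0.006 n 19
```

The tilt rises to 0.085 with the knife pressing, so the lever condition is met. Now I withdraw the knife and lay it back where it was.

```bash
python3 shift.py '[-0.0003,0,-0.004,0,0.045,0,-0.0003,0,-0.0042,0,0.045,0,-0.0003,0,-0.0045,0,0.045,0,0.006,0,-0.0005,0,0,0,0.012,0,-0.0005,0,0,0,0.02,0,-0.001,0,0,0,0.025,0,-0.001,0,0,0,0,0,-0.03,0,0.145,0,0,0,-0.03,0,0,0,0,0,0,0,0,0]'
python3 m.py; python3 tilt.py now side0 "(-1,)"
```

```text
time_s: 28.95
ee_pos: [0.3816, -0.0904, 0.1178]
eef_rot: [3.141, 0.021, 2.88]
force: [0.0, -0.1, -0.0]
grip_width: 0.0135
grip_force: 40.0
moment [-0.025 -0.005 -0.074] pitch [3.1414 0.0207 2.8802]
rise mm 2.81 tilt 0.083 +- 0.006 n 19
```

```bash
python3 shift.py '[0.006,0.036,0,0,0.03,0,0.007,0.036,0,0,0,0,0.007,0.036,0,0,0,0,0,0,0.04,0,0,0,0,0,0.035,0,0,0,0,0,0.012,0,0,0,0,0,0.004,0,0,0,0,0,0,0,0,0,0,0,0,0,0,0]'; python3 m.py
```

```text
time_s: 30.05
ee_pos: [0.3881, 0.0195, 0.0247]
eef_rot: [3.141, -0.014, 2.88]
force: [-0.1, 0.8, -0.5]
grip_width: 0.0135
grip_force: 40.0
moment [-0.005  0.056  0.002] pitch [ 3.1414 -0.0142  2.8799]
```

```bash
python3 shift.py '[0,0,0.0008,0,0,0,0,0,0,0,0,0,0,0,0,0,0,0]' | grep -E 'pos|force: \['; python3 m.py
python3 shift.py '[0,0,0,0,0,0,0,0,0,0,0,0,0,0,0,0,0,0]' 0.035 | grep -E 'force|width'
python3 shift.py '[0,0,-0.02,0,0,0,0,0,-0.04,0,0.014,0,0,0,-0.04,0,0,0,0,0,-0.02,0,0,0,0,0,0,0,0,0]' 0.094
python3 -c "
from h import *
t=ctrl.camera('top');p=onz(t,225.1,176.16,.0817);T=ctrl.get_obs()['ee_pos'];print(p,tool([p[0]-T[0],p[1]-T[1],0]),tool([0,0,.0955-T[2]]))"; python3 m.py; python3 e.py
```

```text
ee_pos: [0.3886, 0.0195, 0.0243]
force: [0.6, 0.2, -0.8]
moment [-0.008  0.052  0.017] pitch [ 3.1412 -0.0132  2.88  ]
force: [0.8, 0.2, 0.5]
grip_width: 0.0327
grip_force: 0.0
time_s: 31.15
ee_pos: [0.3921, 0.0188, 0.1467]
eef_rot: [3.14, -0.022, 2.88]
force: [-0.5, -0.2, 0.3]
grip_width: 0.0717
grip_force: 0.0
[ 0.57765553 -0.14179798  0.0817    ] [-0.22149179 -0.10696406 -0.00564416] [-1.23754751e-03 -3.98173782e-05  4.93192361e-02]
moment [ 0.047 -0.018  0.044] pitch [ 3.1408 -0.0251  2.88  ]
top [225.03 176.08  24.98  26.15 101.4 ] (212, 163, 27, 27)
side [250.18 176.    12.2   23.6   94.23] (239, 170, 24, 13)
```

```bash
python3 shift.py '[0,0,0,0,-0.024,0,-0.0444,-0.0214,0,0,0,0,-0.0444,-0.0214,0,0,0,0,-0.0444,-0.0214,0,0,0,0,-0.0444,-0.0214,0,0,0,0,-0.0444,-0.0214,0,0,0,0,0,0,0,0,0,0,0,0,0,0,0,0]' 0.094
python3 -c "
from h import *
o=ctrl.get_obs();T=o['ee_pos'];print(o['eef_rot'],tool(np.array([.5776,-.1418,.0965])-T))"
```

```text
time_s: 32.1
ee_pos: [0.5771, -0.1421, 0.1415]
eef_rot: [3.141, -0.006, 2.879]
force: [0.1, 0.1, -0.7]
grip_width: 0.0938
grip_force: 0.0
[ 3.14130281 -0.00585059  2.87909036] [-0.00063753  0.00037635  0.0449763 ]
```

```bash
python3 shift.py '[-0.0006,0,0.025,0,-0.006,0,0,0,0.013,0,0,0,0,0,0.0045,0,0,0,0,0,0.0022,0,0,0,0,0,0,0,0,0]'
python3 shift.py '[0,0,0,0,0,0,0,0,0,0,0,0,0,0,0,0,0,0,0,0,0,0,0,0,0,0,0,0,0,0]' - 30; python3 shift.py '[0,0,0,0,0,0,0,0,0,0,0,0,0,0,0,0,0,0,0,0,0,0,0,0,0,0,0,0,0,0,0,0,0,0,0,0]' 0.055 30; python3 m.py
```

```text
time_s: 32.6
ee_pos: [0.5783, -0.1419, 0.0993]
eef_rot: [3.141, 0.003, 2.88]
force: [0.2, -0.4, 0.3]
grip_width: 0.094
grip_force: 0.0
time_s: 33.1
ee_pos: [0.5783, -0.1421, 0.0989]
eef_rot: [3.141, 0.003, 2.88]
force: [-0.5, 0.2, 0.0]
grip_width: 0.0942
grip_force: 0.0
time_s: 33.7
ee_pos: [0.5782, -0.142, 0.0988]
eef_rot: [3.141, 0.002, 2.88]
force: [-0.5, 0.6, 1.0]
grip_width: 0.0649
grip_force: 30.0
moment [-0.117  0.245 -0.058] pitch [3.1412e+00 2.5000e-03 2.8800e+00]
```

```bash
python3 shift.py '[0,0,-0.001,0,0,0,0,0,-0.001,0,0,0,0,0,-0.001,0,0,0,0,0,-0.001,0,0,0,0,0,-0.002,0,0,0,0,0,-0.002,0,0,0,0,0,-0.003,0,0,0,0,0,-0.004,0,0,0,0,0,-0.01,0,0,0,0,0,0,0,0,0]'; python3 m.py
python3 -c "
from h import *
I=[]
for n,x,y in(('top',180,130),('side',200,110)):
    c=ctrl.camera(n);I.append(cv2.resize(c['pixels'][y:y+90,x:x+90],(400,400),interpolation=2));cv2.imwrite(f'pics/raw_{n}8.png',c['pixels'])
cv2.imwrite('pics/lift.png',np.hstack(I))
T=ctrl.get_obs()['ee_pos'];p=np.array([.445,-.40,0]);print(tool([p[0]-T[0],p[1]-T[1],0]))"
```

```text
time_s: 34.7
ee_pos: [0.5789, -0.1422, 0.1257]
eef_rot: [3.141, 0.005, 2.88]
force: [-0.0, 0.5, -0.2]
grip_width: 0.0647
grip_force: 30.0
moment [-0.01   0.009  0.006] pitch [3.1413 0.0053 2.88  ]
[ 0.06208003 -0.28367083 -0.00031747]
```

View pics/lift.png

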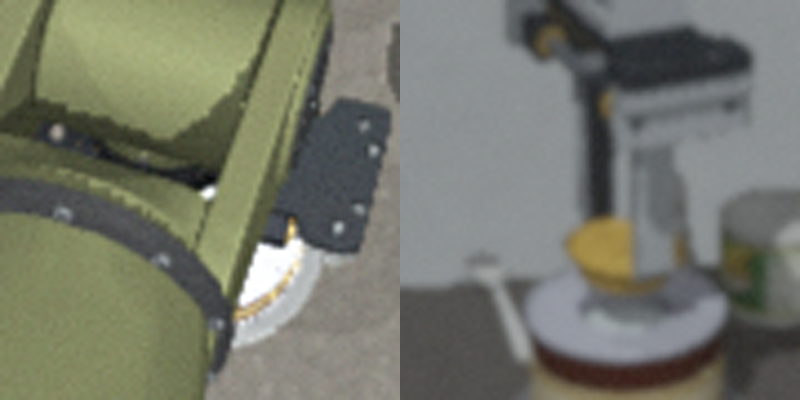

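Right crop: the lid hangs between the fingers, clear of the open tin mouth. Left crop: the arm hides most of it. Next I carry it to the board.

```bash
python3 shift.py '[0,0,-0.02,0,0,0,0.0089,-0.0405,-0.002,0,0,0,0.0089,-0.0405,-0.002,0,0,0,0.0089,-0.0405,0,0,0,0,0.0089,-0.0405,0,0,0,0,0.0089,-0.0405,0,0,0,0,0.0089,-0.0405,0,0,0,0,0.0089,-0.0405,0,0,0,0,0,0,0,0,0,0,0,0,0,0,0,0]'
python3 -c "
from h import *
o=ctrl.get_obs();T=o['ee_pos'];print(o['eef_rot'],tool(np.array([.445,-.4,.058])-T))"
```

```text
time_s: 35.8
ee_pos: [0.4441, -0.4001, 0.1471]
eef_rot: [3.141, 0.002, 2.878]
force: [0.4, -0.3, -0.1]
grip_width: 0.0649
grip_force: 30.0
[3.14076019e+00 2.20689575e-03 2.87833635e+00] [-0.00060231  0.00028739  0.08913004]
```

```bash
python3 shift.py '[0,0,0.03,0,0,0,0,0,0.03,0,0,0,0,0,0.02,0,0,0,0,0,0.006,0,0,0,0,0,0.002,0,0,0,0,0,0,0,0,0,0,0,0,0,0,0]'; python3 m.py
python3 shift.py '[0,0,0.001,0,0,0,0,0,0.001,0,0,0,0,0,0.001,0,0,0,0,0,0,0,0,0]' | grep -E 'pos|force: \['; python3 m.py
```

```text
time_s: 36.5
ee_pos: [0.4454, -0.4, 0.0607]
eef_rot: [-3.141, 0.004, 2.88]
force: [1.4, -0.6, -0.2]
grip_width: 0.0648
grip_force: 30.0
moment [ 0.004  0.025 -0.   ] pitch [-3.1411  0.0042  2.8803]
ee_pos: [0.4448, -0.3998, 0.0565]
force: [-0.3, -0.3, -0.5]
moment [-0.013 -0.004  0.016] pitch [3.1412e+00 2.6000e-03 2.8799e+00]
```

```bash
python3 shift.py '[0,0,0.0005,0,0,0,0,0,0.0005,0,0,0,0,0,0,0,0,0]' | grep -E 'pos|force: \['; python3 m.py
```

```text
ee_pos: [0.4448, -0.3998, 0.0555]
force: [0.2, 0.2, -0.7]
moment [0.047 0.007 0.019] pitch [3.1412e+00 2.6000e-03 2.8800e+00]
```

```bash
python3 shift.py '[0,0,0.0005,0,0,0,0,0,0.0005,0,0,0,0,0,0,0,0,0]' | grep -E 'pos|force: \['; python3 m.py
python3 shift.py '[0,0,0.0005,0,0,0,0,0,0.0005,0,0,0,0,0,0,0,0,0]' | grep -E 'pos|force: \['; python3 m.py
```

```text
ee_pos: [0.4449, -0.3998, 0.0545]
force: [-0.0, 0.5, -0.2]
moment [ 0.013 -0.002 -0.014] pitch [3.1412e+00 2.6000e-03 2.8800e+00]
ee_pos: [0.4449, -0.3998, 0.0535]
force: [-0.4, 1.0, -0.7]
moment [ 0.003  0.028 -0.045] pitch [3.1413e+00 2.7000e-03 2.8800e+00]
```

```bash
python3 shift.py '[0,0,0.0005,0,0,0,0,0,0.0005,0,0,0,0,0,0,0,0,0]' | grep -E 'pos|force: \['; python3 m.py
```

```text
ee_pos: [0.4449, -0.3999, 0.0528]
force: [-2.3, 1.1, 2.8]
moment [0.212 0.397 0.016] pitch [3.1413e+00 2.7000e-03 2.8800e+00]
```

Contact at the expected height. Release, retreat and check.

```bash
python3 shift.py '[0,0,0.0005,0,0,0,0,0,0,0,0,0]' - 5 | grep -E 'pos|force'
python3 shift.py '[0,0,0,0,0,0,0,0,0,0,0,0,0,0,0,0,0,0,0,0,0,0,0,0]' 0.088 | grep -E 'force|width'
python3 shift.py '[0,0,-0.01,0,0,0,0,0,-0.03,0,0,0,0,0,-0.04,0,0,0,0,0,-0.04,0,0,0,0.03,0.02,-0.03,0,0,0,0.045,0.02,0,0,0,0,0.045,0.02,0,0,0,0,0.04,0.02,0,0,0,0,0,0,0,0,0,0]'
python3 -c "
from h import *
for n in('top','side'):
    c=ctrl.camera(n);cv2.imwrite(f'pics/end_{n}.png',c['pixels'])
t=cv2.imread('pics/end_top.png')[100:300,110:420];s=cv2.imread('pics/end_side.png')[140:350,120:400]
cv2.imwrite('pics/end.png',np.hstack([cv2.resize(t,(400,258)),cv2.resize(s,(400,258))]))"
```

```text
ee_pos: [0.4449, -0.3998, 0.0519]
force: [-1.0, -0.4, 0.8]
grip_force: 5.0
force: [0.2, -0.7, 0.4]
grip_width: 0.0877
grip_force: 0.0
time_s: 39.6
ee_pos: [0.3079, -0.2784, 0.2023]
eef_rot: [3.141, 0.003, 2.88]
force: [0.6, -0.5, 0.3]
grip_width: 0.0878
grip_force: 0.0
```

View pics/end.png

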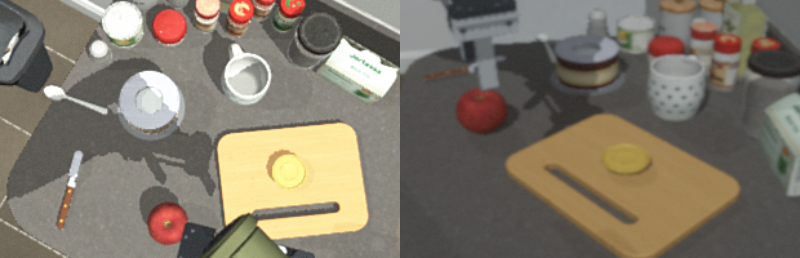

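The lid lies flat and right way up on the board, clear of the slot, at crop (288,172). The tin is open, the knife lies flat on the worktop, and the other things haven't moved.

```bash
python3 -c "
from station import ctrl
print(ctrl.hand_in())"
```

```text
the job is handed in; nothing more can be done
None
```

The job is handed in, with no verdict returned: the lid was levered to about 0.085 rad by camera measurement (the tip slipped off once and I re-inserted it), then set right way up on the board, with the knife flat on the worktop and the other things where they stood.

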